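# Press the raccoon figure into the gift case

### The arm

A 6-joint arm with a two-finger parallel gripper is mounted at the origin on the work surface. World frame = base frame: x ahead of the robot, y to its left, z up, the work surface at z = 0. Lengths are in m, angles in rad, forces in N, time in s.
With the tool pointing down it reaches from about 0.225 to 0.875 m from the base axis. Payload 3.4 kg.
Tool frame: the origin (TCP) lies midway between the tips of the shut fingers; the grasp point (between the pads) lies 19 mm behind it (manip.grip_point_offset is the distance from the TCP to the grasp point, in m); x points along the fingers, y is the direction in which the jaws open and shut, and the axes are right-handed (so a half turn about x gives the same grasp; the last joint's range is limited). The gripper opens to 85 mm and grips with 20 to 120 N. Pads are 22 mm wide; open, the fingers measure 114 mm over their backs; the gripper's body (76 mm by 85 mm) begins 54 mm behind the grasp point. The pads swing forward as they close: fully open they stand 13 mm farther back than shut.
Start: joints at [1.198, 0.276, 1.505, -0, 1.361, -0.121], TCP at [0.143, 0.557, 0.231] pointing down, gripper open.
Joint ranges: [-2.89, 2.89], [-0.75, 2.08], [0.22, 2.7], [-1.18, 4.32], [0.11, 2.71], [-2.7, 2.7]. Speed limits (rad/s): [2.57, 2.57, 3.14, 3.14, 3.14, 3.14].

### API

Orientations are given as a unit quaternion [w, x, y, z].
In Python, from rig import manip gives the robot as it stands.
- The arm moves only by the shell command python3 -m crank 'ROWS' [FORCE]. ROWS is a JSON object of lists of equal length, an entry for each row: "grip": the opening, from 0 (shut) to 1 (fully open); "slide": the shift along the world's x, y, z in cm, a list of three; "roll": the turn about the world's z in degrees. In form: {"grip": [grip, ...], "slide": [[dx, dy, dz], ...], "roll": [roll, ...]}. A call has 1 to 20 rows; each row is the pose to reach, as a shift and turn from the pose commanded when the call began; what a row does not reach only later rows make up. A row lasts 1/10 s, in which the tool goes at most 50 mm and 8.59 degrees, less where a joint would pass 70% of its speed; a pose out of reach is approached as far as the arm can. A call with a gripper value outside its range is refused whole. The fingers move at their own pace and stop on an object; FORCE is the grip in N (left out, the last holds). Time passes only in rows, so rows that repeat a pose let the fingers close. It gives the time, the measured TCP pose, the force and the opening at its end, in the units of the state.
- manip.get_state(): the state, without advancing time (a new reading comes with each control period).
- manip.get_image(name): name is "side" or "top" or "wrist"; returns a dict with "frame" (480x640x3 uint8, red, green, blue), "K" (3x3 intrinsics, pixels), "R" (3x3) and "t" (3): a world point X has camera coordinates R X + t. Camera axes: x right, y down, z forward; pixel columns grow to the right and rows downward; lengths in m; the calibration is good to about 2 mm. A picture is of the moment at which its call begins. There is no depth.
- manip.sign_off(): hands the job in, once; it reports no verdict.
The state is a dict: "clock": time; "qpos": joint angles; "qd": joint speeds; "effort": joint torques, N m; "position": TCP position; "ee_rot": TCP orientation; "contact_force": force on the tool from outside, world axes, zero at the start; "moment": the same for the moment, N m; "width": finger opening in m.
Only numpy, scipy, OpenCV 4.12 (cv2) and the standard library are available. Lean on these libraries where they do the work, as an engineer would, in place of code of your own. Each camera call takes 0.05 s, during which the arm holds its last target. There are 200 camera calls.

### The job

Finish packing the gift case on the packing bench: take the grey raccoon figure with the black eye mask and press it, upright, into the empty oblong cutout of the blue insert until its base is fully home on the cutout's floor, then let go of it. It may face either way. Leave the brown bear and the orange fox standing where they are.

Things in the scene. Friction and masses are not known exactly. Their poses are not given: they have to be found in the camera images.
- raccoon_mid (a point): Grey raccoon figure with a black eye mask, 88 mm tall, about 120 g, standing on the bench. Point: on its centre line, 50 mm above its underside, in the body to be gripped (32 mm thick along x, 42 wide along y, from 26 to 60 mm up). Under it a wooden plinth 36 (x) by 56 (y) by 25 mm high, tapered to 26 by 46 over its lowest 8 mm. x: thickness, y: width, z: up. Grip across the thickness.
- cutout (a point): Floor centre of the empty oblong cutout in the blue insert of a fixed carton case: floor 18 mm above the bench, 24 mm deep, 60 mm along x, 80 along y, z up. White sprung cheeks on its long sides, 31 mm apart at the floor, 50 at the top, hold a plinth by friction: it stops partway unless pushed with 5 to 15 N. Its 56 mm side goes along y. A tin, top 54 mm above this floor, stands 122 mm to +y.
- bear: Brown bear figure with round ears on a pale plinth, same shape and size as the raccoon (88 mm tall), standing on the bench; origin at the centre of its underside. Its axes: x through its thickness, y across its width, z up.
- fox: Orange fox figure with pointed ears on a pale plinth, same shape and size as the raccoon (90 mm tall), standing on the bench; origin at the centre of its underside. Its axes: x through its thickness, y across its width, z up.
Things that resemble listed ones, but are neither listed nor needed, are in the scene too. Leave any pink or purple look-alike of the part that bears raccoon_mid alone.

How it is judged:
By the outcome, as a careful person would: the job done as asked, in the order asked, and still so for the second after the job is handed in, with the robot touching nothing.
It also fails if it takes over 38 s, if anything falls off the work surface, if the arm or the gripper's body presses on something with over 40 N, if the wrist force passes 120 N, or if a joint passes its speed limit or range.

## Working session

There is one attempt and no reset: what is moved stays moved. The work goes in short steps, Python scripts to look and compute and a shell command to move; the robot and the scene stay as the last step left them, time stands still between calls to the robot, and variables do not carry over. Pictures are saved under pics/ and viewed, on a budget of 10 in all, crops included, one or two more only if the job needs it, and the job is handed in when it is done.

```bash
mkdir -p pics
python3 - <<'E'
from rig import manip
import cv2,pickle
d={n:manip.get_image(n) for n in("side","top","wrist")}
pickle.dump(d,open("im0.pkl","wb"))
for n in d: cv2.imwrite(f"pics/{n}0.png",d[n]["frame"][:,:,::-1])
s=manip.get_state();print(s["clock"],s["position"],s["ee_rot"],s["width"],s["contact_force"])
E
```

```text
0.15 [0.14312176 0.55649156 0.23062472] [ 0.70138614  0.08829855  0.70163302 -0.08928586] 0.08541237173137785 [ 0.0064428   1.11847512 -0.15649268]
```

View pics/top0.png

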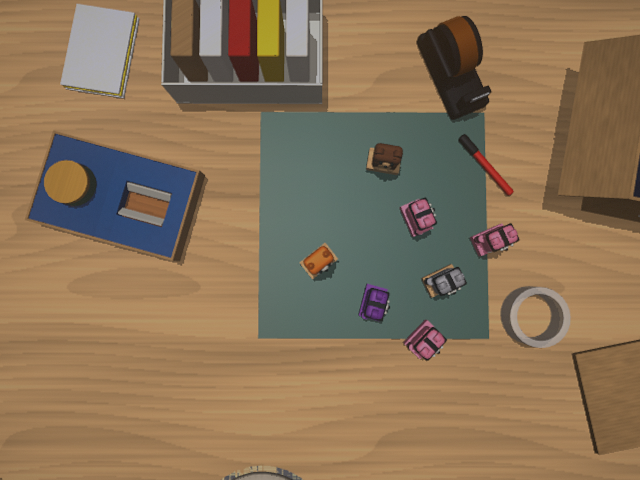

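View pics/side0.png

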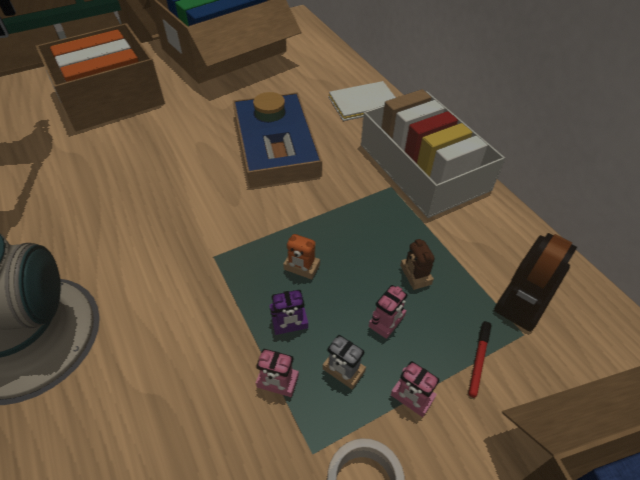

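Top view: the grey raccoon is at about (445,281). Things it could be taken for are the pinks at (420,216), (495,238) and (427,341), the purple at (375,302), the bear at (385,158) and the fox at (319,261). By colour and mask I choose the grey one, side view (344,362). The cutout is at top (146,204), side (279,147). Next is a close crop to check this.

Run:
```python
import cv2,pickle,numpy as np
d=pickle.load(open("im0.pkl","rb"))
def c(n,x,y,w=40,h=30):
    return cv2.resize(d[n]["frame"][y:y+h*1,x:x+w][:,:,::-1],(400,300),interpolation=cv2.INTER_CUBIC)
a=np.vstack([np.hstack([c("top",410,255,72,54),c("top",110,174,72,54)]),np.hstack([c("side",308,327,72,54),c("side",243,120,72,54)])])
cv2.imwrite("pics/m1.png",a)
for n in("top","side"):
    print(n,d[n]["K"].tolist(),(-d[n]["R"].T@d[n]["t"]),d[n]["R"].round(3).tolist())
```

```text
top [[502.7275828791089, 0.0, 321.77431693252936], [0.0, 502.7275828791089, 235.24036220995046], [0.0, 0.0, 1.0]] [ 0.44493271 -0.10027957  0.88153769] [[0.003, -1.0, -0.0], [-0.997, -0.003, -0.072], [0.072, 0.0, -0.997]]
side [[480.6780852109073, 0.0, 320.9260112249658], [0.0, 480.6780852109073, 242.49139520288105], [0.0, 0.0, 1.0]] [ 0.24152914 -0.56604846  0.71667699] [[0.879, -0.477, 0.008], [-0.365, -0.684, -0.632], [0.307, 0.553, -0.775]]
```

View pics/m1.png

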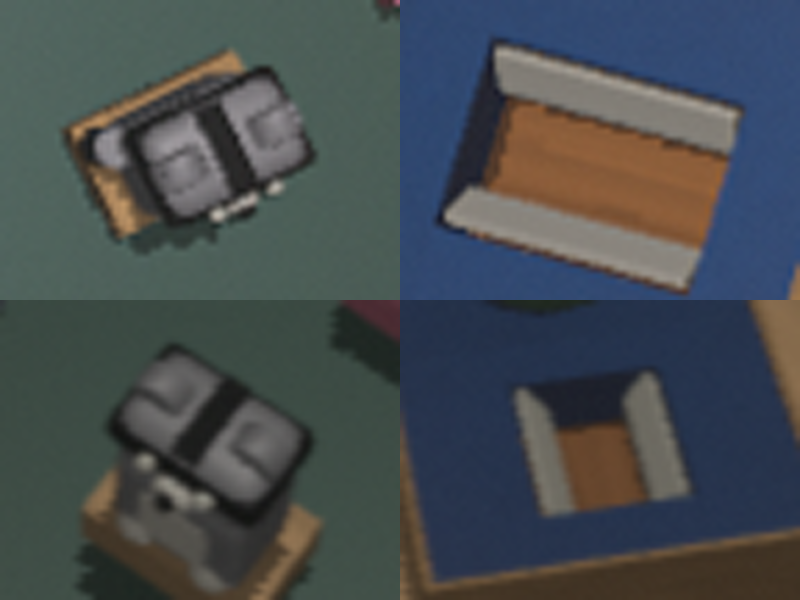

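The crop confirms the single grey, black-masked figure. The plinth corners and cutout rim corners are readable, so I turn them into poses.

```bash
cat > h.py <<'E'
import numpy as np
from scipy.optimize import least_squares
from scipy.spatial.transform import Rotation as Ro
def ray(c,uv,z):
    o=-c["R"].T@c["t"]; r=c["R"].T@np.linalg.solve(c["K"],[uv[0],uv[1],1]); return o+r*(z-o[2])/r[2]
def jaw(q):
    M=Ro.from_quat(np.r_[q[1:],q[0]]).as_matrix(); return M, np.degrees(np.arctan2(M[1,1],M[0,1]))
def proj(c,X):
    p=c["K"]@(c["R"]@X+c["t"]); return p[:2]/p[2]
E
python3 - <<'E'
import pickle; from h import *
from rig import manip
d=pickle.load(open("im0.pkl","rb")); k=72/400
P=lambda o,l:[np.array(o)+k*np.array(p) for p in l]
S={"raccoon":(.025,{"top":P((410,255),[(67,130),(235,50),(122,237)]),"side":P((308,327),[(82,210),(322,217),(245,290)])}),
"cut":(.042,{"top":P((110,174),[(95,40),(342,108),(288,292),(38,224)]),"side":P((243,120),[(115,88),(252,70),(290,195),(145,217)])})}
for n,(z,v) in S.items():
    for c,l in v.items():
        W=np.array([ray(d[c],p,z)[:2] for p in l]); print(n,c,(W*1000).round(1).tolist())
        D=np.roll(W,-1,0)-W; print("  edges",(np.linalg.norm(D,axis=1)*1000).round(1),np.degrees(np.arctan2(D[:,1],D[:,0])).round(1),"mean",W.mean(0).round(4))
for n,p in {"pinkA":(427,341),"pinkB":(495,238),"pinkC":(420,216),"purple":(375,302),"bear":(385,158),"fox":(319,261),"tin":(67,182)}.items(): print(n,ray(d["top"],p,.07).round(3))
s=manip.get_state();M,a=jaw(s["ee_rot"]);print(M.round(3).tolist(),a)
E
```

```text
raccoon top [[433.8, -270.6], [458.3, -322.3], [401.4, -286.9]]
  edges [57.3 67.1 36.3] [-64.6 148.2  26.8] mean [ 0.4312 -0.2933]
raccoon side [[402.2, -287.4], [459.7, -320.7], [430.1, -328.8]]
  edges [66.4 30.7 49.8] [ -30.  -164.7  124. ] mean [ 0.4307 -0.3123]
cut top [[596.1, 228.6], [575.5, 153.1], [519.5, 168.0], [539.9, 244.1]]
  edges [78.3 58.  78.8 58.3] [-105.3  165.1   75.   -15.4] mean [0.5578 0.1985]
cut side [[542.1, 241.9], [595.2, 226.6], [574.7, 151.6], [520.5, 166.1]]
  edges [55.2 77.7 56.1 78.8] [ -16.  -105.3  165.1   74.1] mean [0.5581 0.1965]
pinkA [ 0.335 -0.268  0.07 ]
pinkB [ 0.5  -0.38  0.07]
pinkC [ 0.535 -0.259  0.07 ]
purple [ 0.396 -0.186  0.07 ]
bear [ 0.631 -0.203  0.07 ]
fox [ 0.462 -0.096  0.07 ]
tin [0.59  0.316 0.07 ]
[[-0.001, 0.249, 0.968], [-0.001, 0.968, -0.249], [-1.0, -0.001, -0.0]] 75.57252458062536
```

Raccoon centre is (0.4304, -0.3043) with its thickness axis at 26°. Cutout centre is (0.558, 0.1975) with its x axis at -15.2°. Both cameras agree to within 2 mm, so I hover above the raccoon and look.

```bash
python3 -m crank '{"grip":[1,1,1,1,1,1,1,1,1,1,1,1,1,1,1,1,1,1,1,1],"slide":[[28.7,-86.1,0],[28.7,-86.1,0],[28.7,-86.1,0],[28.7,-86.1,0],[28.7,-86.1,0],[28.7,-86.1,0],[28.7,-86.1,0],[28.7,-86.1,0],[28.7,-86.1,0],[28.7,-86.1,0],[28.7,-86.1,0],[28.7,-86.1,0],[28.7,-86.1,0],[28.7,-86.1,0],[28.7,-86.1,0],[28.7,-86.1,0],[28.7,-86.1,0],[28.7,-86.1,0],[28.7,-86.1,0],[28.7,-86.1,0]],"roll":[-49.5,-49.5,-49.5,-49.5,-49.5,-49.5,-49.5,-49.5,-49.5,-49.5,-49.5,-49.5,-49.5,-49.5,-49.5,-49.5,-49.5,-49.5,-49.5,-49.5]}' 60
python3 -m crank '{"grip":[1,1,1,1],"slide":[[0,0,-4],[0,0,-7],[0,0,-7],[0,0,-7]],"roll":[0,0,0,0]}'
python3 - <<'E'
from rig import manip
from h import *
import cv2,pickle
d={n:manip.get_image(n) for n in("side","top","wrist")}; pickle.dump(d,open("im1.pkl","wb"))
s=manip.get_state();M,a=jaw(s["ee_rot"]);print(s["position"],a)
w=d["wrist"]
print([proj(w,np.array([.4304,-.3043,z])).round(0) for z in(.025,.088)])
cv2.imwrite("pics/w1.png",w["frame"][:,:,::-1])
E
```

```text
clock: 2.15
position: [0.4302, -0.3053, 0.2303]
ee_rot: [0.599, 0.375, 0.6, -0.375]
contact_force: [-0.4, -0.5, -0.2]
width: 0.0856
clock: 2.55
position: [0.43, -0.3026, 0.1618]
ee_rot: [0.6, 0.374, 0.6, -0.374]
contact_force: [-0.3, 0.2, 0.8]
width: 0.0855
[ 0.43126026 -0.30440366  0.16343587] 26.10996961078527
[array([315., 221.]), array([315., 249.])]
```

View pics/w1.png

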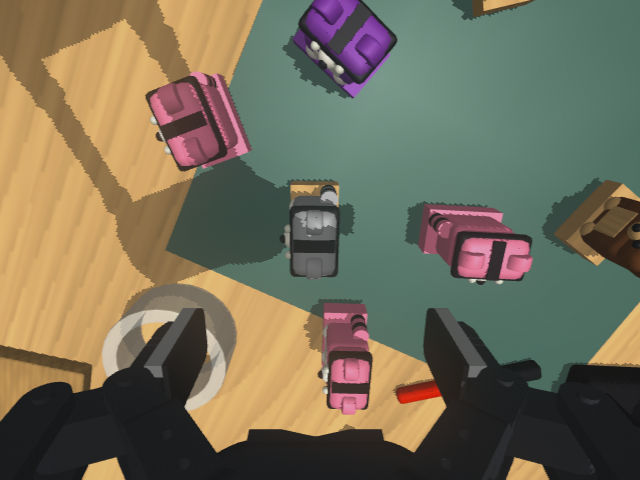

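The wrist view shows the grey raccoon squared between the fingers (head columns 291–338, centre 315), as projected. The nearest pinks are at (195,122), (480,245) and (347,355), all clear of the fingers' path. I descend and grip.

```bash
python3 -m crank '{"grip":[1,1,1,1,1,1,1],"slide":[[0,0,-3],[0,0,-6],[0,0,-9],[0,0,-11],[0,0,-12.9],[0,0,-12.9],[0,0,-12.9]],"roll":[0,0,0,0,0,0,0]}' 60
python3 -m crank '{"grip":[0.6,0.45,0.3,0.3,0.3,0.2,0.2,0.2],"slide":[[0,0,0],[0,0,0],[0,0,0],[0,0,0],[0,0,0],[0,0,0],[0,0,0],[0,0,0]],"roll":[0,0,0,0,0,0,0,0]}' 60
```

```text
clock: 3.4
position: [0.4311, -0.3047, 0.0334]
ee_rot: [0.601, 0.374, 0.599, -0.374]
contact_force: [0.7, -0.1, 0.3]
width: 0.085
clock: 4.2
position: [0.4308, -0.3046, 0.0332]
ee_rot: [0.601, 0.374, 0.599, -0.374]
contact_force: [0.4, 0.1, 4.7]
width: 0.0312
```

Width 31 mm shows the body is held. I lift and check.

```bash
python3 -m crank '{"grip":[0.2,0.2,0.2,0.2,0.2,0.2,0.2,0.2],"slide":[[0,0,1],[0,0,4],[0,0,8],[0,0,12],[0,0,15],[0,0,15],[0,0,15],[0,0,15]],"roll":[0,0,0,0,0,0,0,0]}' 60
python3 - <<'E'
from rig import manip
from h import *
import cv2,pickle
d={n:manip.get_image(n) for n in("side","top")}; pickle.dump(d,open("im2.pkl","wb"))
s=manip.get_state();M,a=jaw(s["ee_rot"]);print(s["position"],a,s["width"])
p=s["position"]; u,v=proj(d["side"],p).round().astype(int);print(u,v)
f=d["side"]["frame"][max(v-75,0):v+75,max(u-100,0):u+100,::-1];cv2.imwrite("pics/s2.png",cv2.resize(f,None,fx=4,fy=4,interpolation=cv2.INTER_CUBIC));print(f.shape)
E
```

```text
clock: 5.0
position: [0.4292, -0.3031, 0.1808]
ee_rot: [0.599, 0.375, 0.601, -0.374]
contact_force: [-0.0, -0.6, -1.6]
width: 0.0313
[ 0.42930279 -0.30322895  0.18052211] 26.073030167564323 0.030967578841486154
348 313
(150, 200, 3)
```

View pics/s2.png

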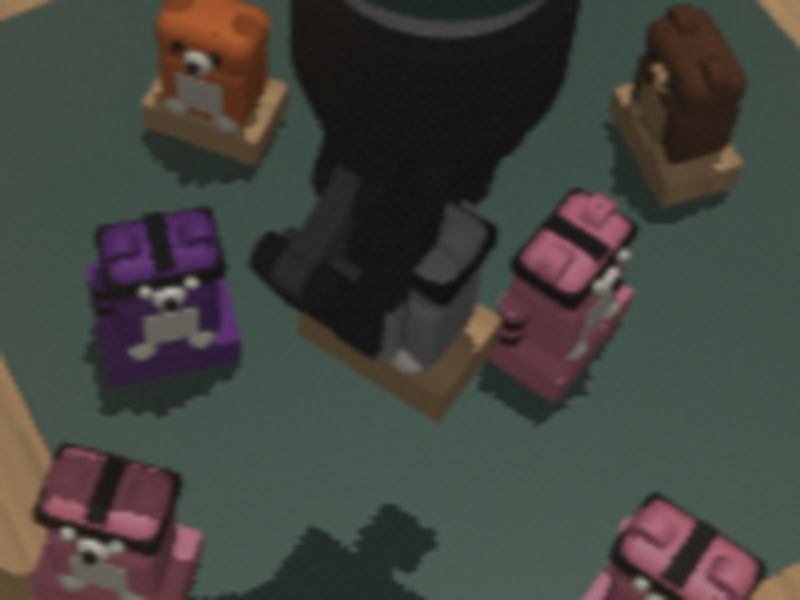

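The raccoon is held upright and level at around (400,330) in the crop; bear, fox and look-alikes are undisturbed. I carry it over the cutout.

```bash
python3 -m crank '{"grip":[0.2,0.2,0.2,0.2,0.2,0.2,0.2,0.2,0.2,0.2,0.2,0.2,0.2,0.2,0.2,0.2,0.2,0.2],"slide":[[0.5,2,0],[1.3,5,0],[2.2,8.5,0],[3.1,12,0],[4.1,16,0],[5.1,20,0],[6.1,24,0],[7.2,28,0],[8.2,32,0],[9.2,36,0],[10.2,40,0],[11.2,44,0],[12,47,0],[12.5,49,0],[12.8,50.1,0],[12.8,50.1,0],[12.8,50.1,0],[12.8,50.1,0]],"roll":[-2,-5,-8,-11,-14,-17,-20,-23,-26,-29,-32,-35,-37,-39,-41.3,-41.3,-41.3,-41.3]}' 60
python3 -m crank '{"grip":[0.2,0.2,0.2,0.2,0.2],"slide":[[0,0,-2],[0,0,-5],[0,0,-7.5],[0,0,-7.5],[0,0,-7.5]],"roll":[0,0,0,0,0]}'
python3 - <<'E'
from rig import manip
from h import *
import cv2,pickle
d={n:manip.get_image(n) for n in("side","top")}; pickle.dump(d,open("im3.pkl","wb"))
s=manip.get_state();M,a=jaw(s["ee_rot"]);print(s["position"],a,s["width"],s["contact_force"])
L=[]
for n,(u,v) in {"side":(280,140),"top":(146,204)}.items():
    f=d[n]["frame"][v-75:v+75,u-50:u+50,::-1];L.append(cv2.resize(f,None,fx=4,fy=4,interpolation=cv2.INTER_CUBIC))
cv2.imwrite("pics/s3.png",np.hstack(L))
# projected plinth underside/top corners for TCP-centred raccoon
c,sn=np.cos(np.radians(a)),np.sin(np.radians(a));p=s["position"]
for z,hx,hy in((p[2]-.0332+.025,.018,.028),):
    for i,j in((1,1),(1,-1),(-1,-1),(-1,1)):
        X=np.array([p[0]+c*hx*i-sn*hy*j,p[1]+sn*hx*i+c*hy*j,z]);q=proj(d["side"],X)
        print(i,j,((q-[230,65])*4).round())
E
```

```text
clock: 6.9
position: [0.5578, 0.196, 0.1817]
ee_rot: [-0.429, -0.561, -0.429, 0.562]
contact_force: [0.3, 0.3, -1.7]
width: 0.031
clock: 7.4
position: [0.5583, 0.1962, 0.1076]
ee_rot: [-0.429, -0.562, -0.429, 0.562]
contact_force: [0.6, 0.6, -1.2]
width: 0.0311
[0.55952942 0.1967687  0.1089618 ] -15.25325660346985 0.03126391936709482 [-0.41296227 -0.05438014 -0.7636102 ]
1 1 [216. 195.]
1 -1 [236. 259.]
-1 -1 [166. 269.]
-1 1 [149. 204.]
```

View pics/s3.png

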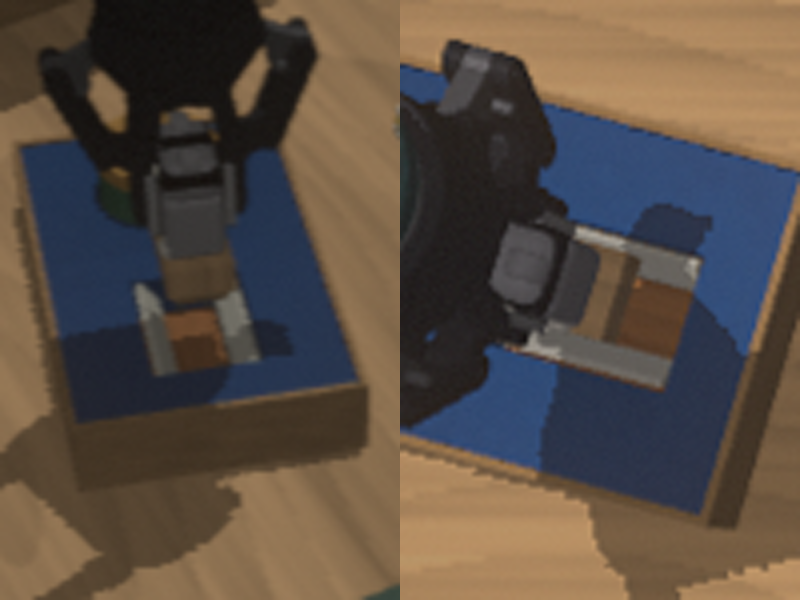

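The plinth is centred between the white cheeks (side crop: plinth 160–235 over the slot at 140–255). In the top crop it is square with the slot. I lower it to just short of contact and then push.

```bash
python3 -m crank '{"grip":[0.2,0.2,0.2,0.2,0.2,0.2],"slide":[[0,0,-1.5],[0,0,-3],[0,0,-4],[0,0,-4.5],[0,0,-4.5],[0,0,-4.5]],"roll":[0,0,0,0,0,0]}' 80
python3 -m crank '{"grip":[0.2,0.2,0.2,0.2,0.2],"slide":[[0,0,-0.3],[0,0,-0.6],[0,0,-0.8],[0,0,-0.8],[0,0,-0.8]],"roll":[0,0,0,0,0]}'
python3 -m crank '{"grip":[0.2,0.2,0.2,0.2,0.2],"slide":[[0,0,-0.1],[0,0,-0.3],[0,0,-0.4],[0,0,-0.4],[0,0,-0.4]],"roll":[0,0,0,0,0]}'
```

```text
clock: 8.1
position: [0.5589, 0.197, 0.063]
ee_rot: [0.43, 0.562, 0.429, -0.561]
contact_force: [0.1, -0.8, -0.4]
width: 0.0308
clock: 8.6
position: [0.5593, 0.1972, 0.0553]
ee_rot: [0.43, 0.563, 0.429, -0.561]
contact_force: [-0.7, -0.1, 5.6]
width: 0.0306
clock: 9.1
position: [0.5586, 0.197, 0.0513]
ee_rot: [0.43, 0.562, 0.429, -0.561]
contact_force: [-1.0, 0.3, 9.5]
width: 0.0307
```

Cheek force is building as expected (9.5 N). I go on in small steps until the floor stops it.

```bash
python3 -m crank '{"grip":[0.2,0.2,0.2],"slide":[[0,0,-0.1],[0,0,-0.1],[0,0,-0.1]],"roll":[0,0,0]}'
python3 -m crank '{"grip":[0.2,0.2,0.2],"slide":[[0,0,-0.1],[0,0,-0.1],[0,0,-0.1]],"roll":[0,0,0]}'
python3 -m crank '{"grip":[0.2,0.2,0.2],"slide":[[0,0,-0.1],[0,0,-0.1],[0,0,-0.1]],"roll":[0,0,0]}'
```

```text
clock: 9.4
position: [0.5586, 0.197, 0.0513]
ee_rot: [0.43, 0.562, 0.429, -0.561]
contact_force: [-3.1, -0.7, 14.7]
width: 0.031
clock: 9.7
position: [0.5586, 0.1971, 0.0512]
ee_rot: [0.43, 0.562, 0.429, -0.561]
contact_force: [-4.1, -1.3, 19.0]
width: 0.0311
clock: 10.0
position: [0.5586, 0.1971, 0.0512]
ee_rot: [0.43, 0.562, 0.429, -0.561]
contact_force: [-5.7, -0.8, 25.7]
width: 0.031
```

It has stopped at z = 0.0512, exactly the predicted floor height, and the force rises to 26 N without further travel, so the base is home. I ease off, release and rise.

```bash
python3 -m crank '{"grip":[0.2,0.2,0.5,0.7,0.8,0.8,0.8,0.8],"slide":[[0,0,0.2],[0,0,0.2],[0,0,0.2],[0,0,0.2],[0,0,0.2],[0,0,0.2],[0,0,0.2],[0,0,0.2]],"roll":[0,0,0,0,0,0,0,0]}'
python3 -m crank '{"grip":[0.8,0.8,0.8,0.8,0.8,0.8,0.8,0.8,0.8,0.8,0.8,0.8],"slide":[[0,0,1],[0,0,3],[0,0,6],[0,0,10],[0,0,13],[0,0,15],[-4,-4,15],[-8,-8,15],[-12,-12,15],[-12,-12,15],[-12,-12,15],[-12,-12,15]],"roll":[0,0,0,0,0,0,0,0,0,0,0,0]}'
python3 - <<'E'
from rig import manip
from h import *
import cv2,pickle
d={n:manip.get_image(n) for n in("side","top")}; pickle.dump(d,open("im4.pkl","wb"))
L=[]
for n,(u,v) in {"side":(280,130),"top":(140,195)}.items():
    f=d[n]["frame"][v-75:v+75,u-50:u+50,::-1];L.append(cv2.resize(f,None,fx=4,fy=4,interpolation=cv2.INTER_CUBIC))
cv2.imwrite("pics/s4.png",np.hstack(L)); cv2.imwrite("pics/side4.png",d["side"]["frame"][:,:,::-1])
a=np.radians(-15.2);c,s=np.cos(a),np.sin(a)
for n,o in(("side",[230,55]),("top",[90,120])):
  for i,j in((1,1),(1,-1),(-1,-1),(-1,1)):
    print(n,i,j,((proj(d[n],np.array([.5586+c*.018*i-s*.028*j,.1971+s*.018*i+c*.028*j,.043]))-o)*4).round())
E
```

```text
clock: 10.8
position: [0.5582, 0.1968, 0.0491]
ee_rot: [-0.429, -0.562, -0.429, 0.562]
contact_force: [0.1, -0.1, 0.2]
width: 0.0682
clock: 12.0
position: [0.4391, 0.077, 0.2003]
ee_rot: [0.43, 0.563, 0.429, -0.561]
contact_force: [-0.3, 0.5, -0.5]
width: 0.0683
side 1 1 [220. 323.]
side 1 -1 [239. 387.]
side -1 -1 [172. 397.]
side -1 1 [155. 332.]
top 1 1 [168. 275.]
top 1 -1 [296. 310.]
top -1 -1 [271. 392.]
top -1 1 [143. 357.]
```

View pics/s4.png

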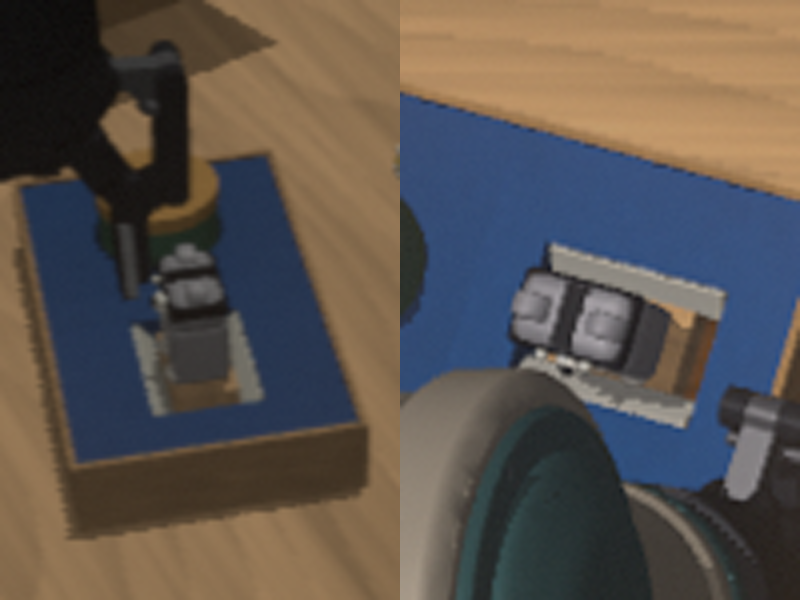

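View pics/side4.png

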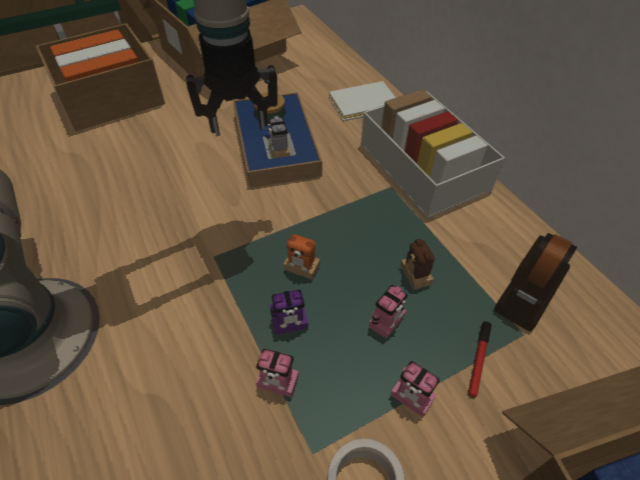

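The raccoon stands upright and alone in the cutout; bear and fox are unmoved. I make one closer crop to confirm the plinth height after release (home against raised).

Run:
```python
from h import *
import cv2,pickle
d=pickle.load(open("im4.pkl","rb"));a=np.radians(-15.2);c,s=np.cos(a),np.sin(a)
I=[]
for n,o in(("side",[255,115]),("top",[120,175])):
  f=cv2.resize(d[n]["frame"][o[1]:o[1]+60,o[0]:o[0]+40,::-1],(400,600),interpolation=cv2.INTER_CUBIC)
  for z,col in((.043,(0,255,0)),(.049,(0,0,255))):
    q=np.array([(proj(d[n],np.array([.5586+c*.018*i-s*.028*j,.1971+s*.018*i+c*.028*j,z]))-o+.5)*10 for i,j in((1,-1),(-1,-1))]).astype(int)
    for p in q: cv2.circle(f,tuple(int(v) for v in p),5,col,1)
  I.append(f)
cv2.imwrite("pics/s5.png",np.hstack(I))
```

```text
(no output)
```

View pics/s5.png

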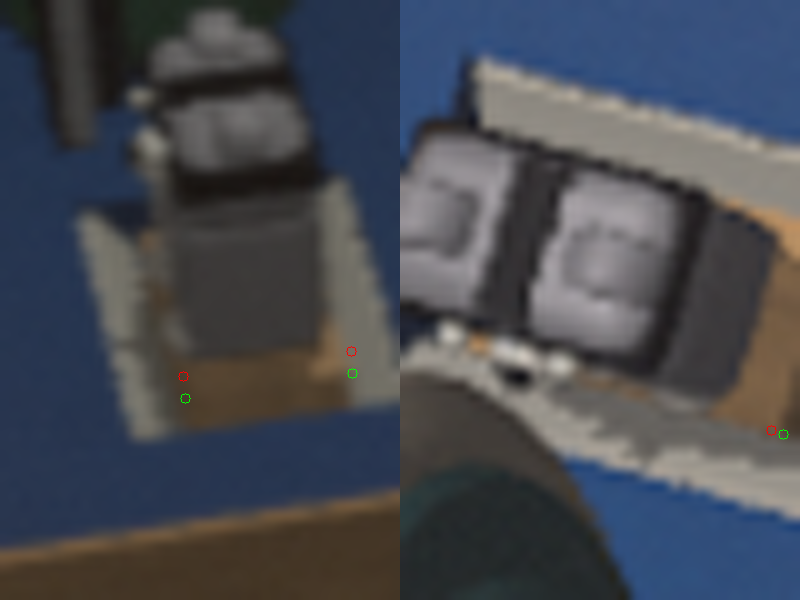

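In the side crop the sunlit plinth top ends at about (347,375), on the green "home" mark (352,373) and not the red "6 mm high" mark (351,351). The gripper is clear, so I hand in.

```bash
python3 -c "
from rig import manip
print(manip.sign_off())"
```

```text
the job is handed in; nothing more can be done
None
```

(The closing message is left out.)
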